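# Play a disc for a customer

### The job

A customer at the stall wants to hear the silver disc player. Fingertip pressure is all it takes: push its open lid down until it is fully shut, then switch it on by pressing the raised, white-dotted end of the red rocker all the way down, and then press the green play key fully down and let it come up again. Do not press any other key or force anything, lift nothing, leave the player standing where it is, and leave the goods on and around it undisturbed.

Things in the scene. Friction and masses are not known exactly. Their poses are not given: they have to be found in the camera images.
- player: silver disc player, 225 mm deep, 310 wide, flat deck 120 mm above the table, 2.6 kg, loose. Origin: centre of its underside; x from its front (key row, towards robot) to its back (folded handle to 147 mm), y to its left, z up. Keys on the front of the deck, 42 mm apart, from left: back, play (green), stop, next; lid behind them; red rocker at right; volume knob 11 mm high at left front
- lid (a joint): the round grey disc lid with a dark window, 145 mm across, 6 thick, hinged at its far (back) side; rad: 0 fully shut (top 121 mm above the table), larger is open (front edge up), at most 0.80. Open at the start (about 0.4 to 0.75). Stiff hinge: it stays where it is left; 1 to 2 N near its middle moves it
- lid_hinge (a point): point on the lid's hinge axis (the axis runs along player y), 98 mm behind the player's origin and 115 mm above the table; level with the underside of the shut lid
- lid_edge (a point): on the lid's upper face at the middle of its free front edge, 146 mm from the hinge axis; moves with the lid
- lid_middle (a point): centre of the lid's upper face, 76 mm from the hinge axis; moves with the lid
- power_rocker (a joint): red power rocker at the right of the deck, 40 mm long (player x), 26 wide, pivot at its middle along player y; two flat halves meeting at an angle. Rad: 0 off (back half, with a white dot, raised; front half level), 0.32 on (back half level, 124 mm above the table). Stays where it is left; about 3 N on the dot switches it. Off at the start
- rocker_on (a point): the white dot on the upper face of the rocker's back half, 14 mm from the pivot: where to press to switch on (its raised position is about 4 mm above the pressed one); moves with the rocker
- play_key (a joint): the green play key, second from the left, marked with a white triangle: 24 mm deep (player x), 32 wide, flat top 128 mm above the table, 8 above the deck; value is how far it is pressed, m: 0 up, 0.0045 fully down; a spring (1.5 N at first, 4 N fully down) returns it
- play_top (a point): centre of the top of the green play key
- back_key (a joint): dark grey key at the left end of the row, not to be pressed: like the play key
- back_top (a point): centre of the top of that key
- stop_key (a joint): dark grey key right of the play key (white square), not to be pressed: like the play key
- stop_top (a point): centre of the top of that key
- next_key (a joint): dark grey key at the right end of the row, not to be pressed: like the play key
- next_top (a point): centre of the top of that key
- disc_cases: stack of three disc cases, 142 x 124 x 30 mm, lying left of the player; origin centre of its underside
- cup: terracotta cup, 72 mm across, 75 mm tall, right of or in front of the player; origin centre of its underside
- bust: small black carved bust, 48 mm across, 77 mm tall, in front of or right of the player; origin centre of its underside
- tortoise: small brown carved tortoise, 53 x 40 mm, 23 mm tall, standing on the left part of the player's deck, beside the lid; origin centre of its underside
- rhino: brown carved rhinoceros, 215 mm long, 105 mm tall, far right; origin between its feet on the table
- bowl: clear glass bowl, 150 mm across, 55 mm tall, far left; origin centre of its underside
- goblet: pewter goblet, 70 mm across, 110 mm tall, right; origin centre of its underside
Things that resemble listed ones, but are neither listed nor needed, are in the scene too. Leave any pink look-alike of the rhino alone.

How it is judged (in metres and radians):
On the way, in this order (a step that is already met when the one before it is completed fails the run):
1. the lid is pushed fully shut (within 0.03 rad) (value of joint lid below 0.03 rad), for 0.2 s.
2. the rocker is switched on (beyond 0.27 of 0.32 rad) (value of joint power_rocker above 0.27 rad), for 0.1 s.
3. the green play key is pressed down (at least 3.2 of 4.5 mm) (value of joint play_key above 0.0032 m), for 0.05 s.
At the end, for the whole second after the job is handed in: The lid is shut (within 0.03 rad), the rocker is on (beyond 0.27 rad), the play key has come up again (within 1 mm), the player stands within 20 mm of its first place and at rest, and every other thing stands upright within 30 mm of where it was (value of joint lid below 0.03 rad and value of joint power_rocker above 0.27 rad and value of joint play_key below 0.001 m and distance of player from where it was at the start of the episode below 0.02 m and linear speed of player below 0.02 m/s and distance of each of disc_cases, cup, bust, tortoise, rhino, bowl, goblet from where it was at the start of the episode below 0.03 m and angle between each of disc_cases, cup, bust, tortoise, rhino, bowl, goblet's own z axis and vertical below 0.3 rad); the robot touches nothing.
It fails at once if the player is shoved or lifted more than 20 mm (distance of player from where it was at the start of the episode above 0.02 m).
It fails at once if a bystander is shifted or carried more than 30 mm, or tipped over (distance of any of disc_cases, cup, bust, tortoise, rhino, bowl, goblet from where it was at the start of the episode above 0.03 m or angle between any of disc_cases, cup, bust, tortoise, rhino, bowl, goblet's own z axis and vertical above 0.5 rad).
It fails at once if the back, stop or next key is pressed (more than 2.5 mm) (value of joint any of back_key, stop_key, next_key above 0.0025 m).
It fails at once if play is pressed with the lid open or the power off (value of joint play_key above 0.0025 m and (value of joint lid above 0.06 rad or value of joint power_rocker below 0.2 rad)).
It fails at once if the player is forced (pressed with more than 60 N) (contact force between any of the fingers, the arm and player above 60 N).
It also fails if it takes over 45 s, if anything falls off the work surface, if the arm or the gripper's body presses on something with over 40 N, if the wrist force passes 120 N, or if a joint passes its speed limit or range.

### The arm

A 7-joint arm with a two-finger parallel gripper is mounted at the origin on the work surface. World frame = base frame: x ahead of the robot, y to its left, z up, the work surface at z = 0. Lengths are in mm, angles in rad, forces in N, time in s.
With the tool pointing down it reaches from about 425 to 950 mm from the base axis. Payload 4.7 kg.
Tool frame: the origin (TCP) lies midway between the tips of the shut fingers; the grasp point (between the pads) lies manip.grip_depth behind it (manip.grip_depth is the distance from the TCP to the grasp point, in mm); z points along the fingers, y is the direction in which the jaws open and shut (so a half turn about z gives the same grasp; the last joint's range is limited). The gripper opens to 87 mm and grips with 3 to 60 N. Pads are 19 mm wide; open, the fingers measure 117 mm over their backs; the gripper's body (75 mm by 190 mm) begins 51 mm behind the grasp point.
Start: joints at [1.284, 0.469, -0.049, 1.532, 0.024, 1.141, -0.082], TCP at [172.141, -652.7, 222.573] pointing down, gripper open.
Joint ranges: [-2.59, 2.59], [-0.33, 1.99], [-1.39, 1.29], [0.1, 2.45], [-1.04, 4.18], [0.21, 1.99], [-2.66, 2.66]. Speed limits (rad/s): [2.57, 2.57, 3.14, 3.14, 3.14, 3.14, 3.14].

### API

Orientations are given as a 3x3 rotation matrix whose columns are the frame's x, y, z axes.
In Python, from station import sense, vision, order, manip gives the robot as it stands.
- The arm moves only by the shell command python3 -m handwheel 'ROWS' [OPENING]. ROWS is JSON, a list of rows, each a list of 6 numbers: the shift along the tool's x, y, z in m, then the turn, a rotation vector about the tool's x, y, z in degrees. A call has 1 to 10 rows; each row is the pose to reach, as a shift and turn from the pose measured when the call began, along the tool's axes at that moment; what a row does not reach only later rows make up. A row lasts 1/10 s, in which the tool goes at most 50 mm and 8.59 degrees, less where a joint would pass 70% of its speed; a pose out of reach is approached as far as the arm can. A call with a gripper value outside its range is refused whole. OPENING is the finger opening in m, from 0 to 0.087, set as the call begins (- or left out, the last holds). The fingers move at their own pace and stop on an object; the grip force is fixed at half the most. Time passes only in rows, so rows that repeat a pose let the fingers close. It gives the time, the measured TCP pose, the force and the opening at its end, in the units of the state.
- sense(): the state, without advancing time (a new reading comes with each control period).
- vision.capture(name): name is "side" or "top" or "wrist"; returns a dict with "frame" (384x512x3 uint8, red, green, blue), "fovy" (degrees; the focal length in pixels is half the picture's height over the tangent of half this angle, whatever the lens; pixels are square), "cx", "cy" (the principal point, pixels), "pose" (4x4, takes a point from camera to world coordinates). Camera axes: x right, y up, looking along -z (the intrinsics and any distortion apply to the point x, -y, -z); pixel columns grow to the right and rows downward; lengths in mm; the calibration is good to about 2 mm. A picture is of the moment at which its call begins. There is no depth.
- order.hand_in(): hands the job in, once; it reports no verdict.
The state is a dict: "t": time; "joints": joint angles; "joint_velocities": joint speeds; "joint_efforts": joint torques, N m; "ee_pos": TCP position; "tool_rot": TCP orientation; "contact_force": force on the tool from outside, world axes, zero at the start; "ft_torque": the same for the moment, N m; "gripper_width": opening from 0.0 (shut) to 1.0 (fully open).
Only numpy, scipy, OpenCV 4.12 (cv2) and the standard library are available. Lean on these libraries where they do the work, as an engineer would, in place of code of your own. Each camera call takes 0.05 s, during which the arm holds its last target.

## Working session

There is one attempt and no reset: what is moved stays moved. The work goes in short steps, Python scripts to look and compute and a shell command to move; the robot and the scene stay as the last step left them, time stands still between calls to the robot, and variables do not carry over. Pictures are saved under pics/ and viewed, and the job is handed in when it is done.

```bash
ls; mkdir -p pics; python3 - <<'E'
from station import sense, vision, order, manip
import cv2
s=sense();print(s['t'],s['ee_pos'],s['tool_rot'],s['gripper_width'],manip.grip_depth)
for n in("side","top","wrist"):
    c=vision.capture(n);print(n,{k:v for k,v in c.items() if k!='frame'});cv2.imwrite(f'pics/{n}0.png',c['frame'][:,:,::-1])
E
```

```text
pics
0.0 [ 171.96287994 -652.09562689  221.49540307] [[ 9.66939463e-01  2.55005436e-01 -5.50471512e-04]
 [ 2.55006025e-01 -9.66937623e-01  1.88685350e-03]
 [-5.11137163e-05 -1.96484666e-03 -9.99998068e-01]] 0.9990703079655042 18.700000000000003
side {'fovy': 49.35978014722725, 'cx': 259.44833445665716, 'cy': 190.60211551849076, 'pose': array([[-8.67661717e-01,  2.79169850e-01, -4.11372507e-01,
        -1.68159976e+02],
       [-4.97030525e-01, -5.05619029e-01,  7.05202137e-01,
         1.04654070e+03],
       [-1.11265925e-02,  8.16341591e-01,  5.77462212e-01,
         9.43706409e+02],
       [ 0.00000000e+00,  0.00000000e+00,  0.00000000e+00,
         1.00000000e+00]])}
top {'fovy': 45.825946531088796, 'cx': 258.71469119047623, 'cy': 183.54369339227702, 'pose': array([[-2.57729744e-02,  9.91505178e-01, -1.27488175e-01,
         2.81328762e+02],
       [-9.99592835e-01, -2.71226239e-02, -8.86153960e-03,
         1.57280739e+01],
       [-1.22440762e-02,  1.27207878e-01,  9.91800503e-01,
         1.51606033e+03],
       [ 0.00000000e+00,  0.00000000e+00,  0.00000000e+00,
         1.00000000e+00]])}
wrist {'fovy': 64.44412633688299, 'cx': 255.78180106291117, 'cy': 193.92403191491442, 'pose': array([[ 2.55587400e-01,  9.31462047e-01,  2.58946975e-01,
         2.42270663e+02],
       [-9.66781590e-01,  2.47052574e-01,  6.55620572e-02,
        -6.33811353e+02],
       [-2.90494866e-03, -2.67102004e-01,  9.63663884e-01,
         3.84246973e+02],
       [ 0.00000000e+00,  0.00000000e+00,  0.00000000e+00,
         1.00000000e+00]])}
```

View pics/top0.png

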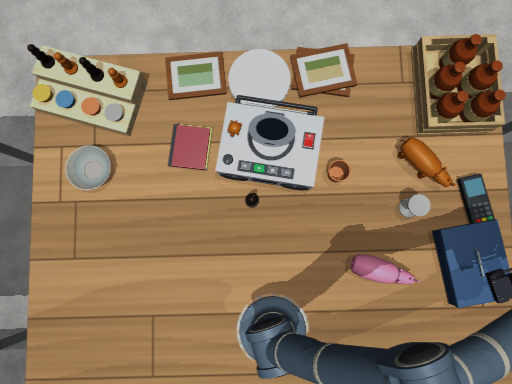

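View pics/side0.png

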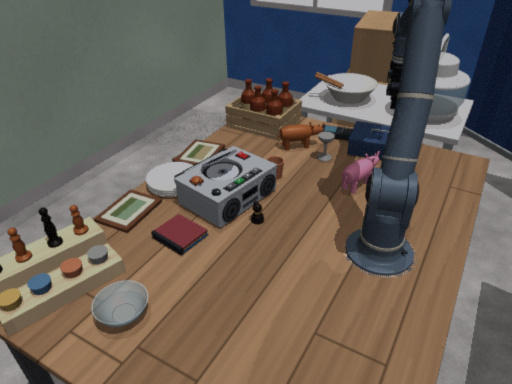

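View pics/wrist0.png

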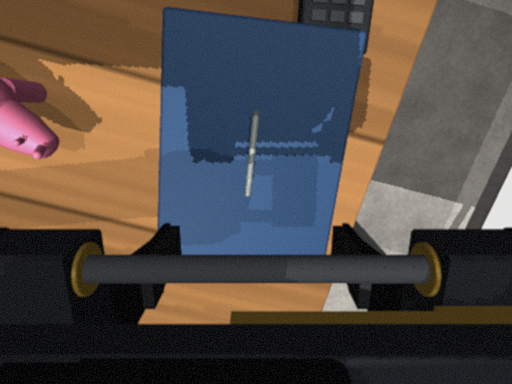

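```bash
python3 - <<'E'
import cv2
a=cv2.imread('pics/top0.png')[85:215,205:355];cv2.imwrite('pics/top0z.png',cv2.resize(a,None,fx=5,fy=5,interpolation=cv2.INTER_CUBIC)[:600])
a=cv2.imread('pics/side0.png')[135:235,165:295];cv2.imwrite('pics/side0z.png',cv2.resize(a,None,fx=6,fy=6,interpolation=cv2.INTER_CUBIC))
E
cat > h.py <<'E'
import numpy as np
def fpix(c): return c['frame'].shape[0]/2/np.tan(np.radians(c['fovy']/2))
def ray(c,u,v):
    f=fpix(c);d=np.array([(u-c['cx'])/f,-(v-c['cy'])/f,-1]);P=c['pose'];return P[:3,3],P[:3,:3]@d
def atz(c,u,v,z):
    o,d=ray(c,u,v);return o+d*(z-o[2])/d[2]
def proj(c,p):
    P=c['pose'];q=P[:3,:3].T@(np.asarray(p)-P[:3,3]);f=fpix(c);return np.array([c['cx']+f*q[0]/-q[2],c['cy']-f*q[1]/-q[2]])
def tri(obs):
    A=np.zeros((3,3));b=np.zeros(3)
    for c,u,v in obs:
        o,d=ray(c,u,v);d=d/np.linalg.norm(d);M=np.eye(3)-np.outer(d,d);A+=M;b+=M@o
    p=np.linalg.solve(A,b);return p
E
```

```text
(no output)
```

View pics/top0z.png

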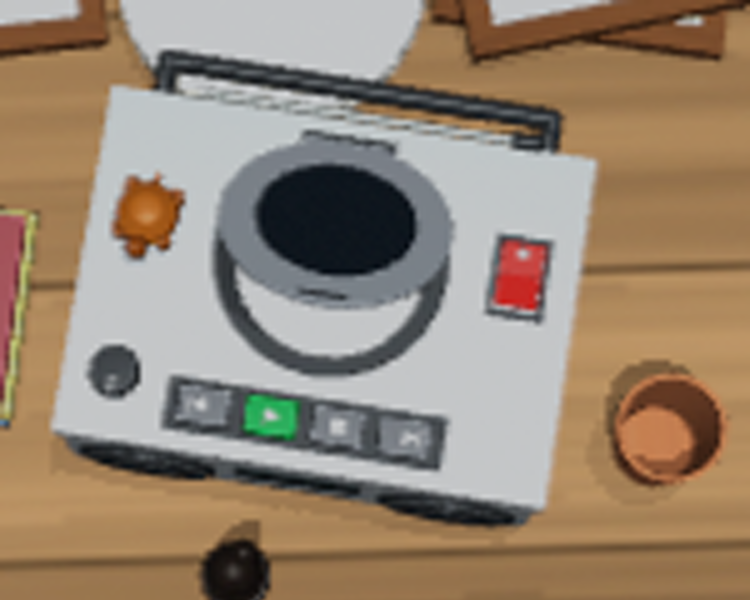

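View pics/side0z.png

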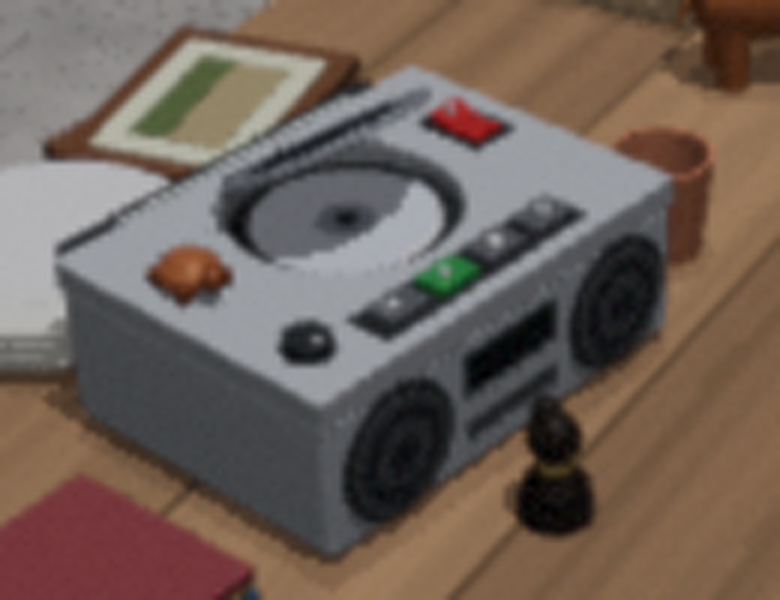

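```bash
cat > m0.py <<'E'
from station import vision
import numpy as np
from h import *
T=vision.capture('top');S=vision.capture('side')
t=lambda a,b:(T,(a+.5)/5+204.5,(b+.5)/5+84.5)
s=lambda a,b:(S,(a+.5)/6+164.5,(b+.5)/6+134.5)
P=[atz(*t(*q),120) for q in[(113,87),(597,158),(545,508),(55,430)]]
print("top corners LB RB RF LF",np.round(P,0).tolist())
print([round(np.linalg.norm(P[i]-P[(i+1)%4])) for i in range(4)])
Q=[atz(*s(*q),120) for q in[(60,258),(415,68),(670,185),(325,405)]]
print("side",np.round(Q,0).tolist());print([round(np.linalg.norm(Q[i]-Q[(i+1)%4])) for i in range(4)])
print('rocker dot tri',tri([t(522,255),s(455,105)]),atz(*t(522,255),128))
print('play',atz(*t(272,416),128),atz(*s(447,272),128),tri([t(272,416),s(447,272)]))
print('stop',atz(*t(338,427),128),'back',atz(*t(203,404),128),'next',atz(*t(407,437),128))
E
python3 m0.py
```

```text
top corners LB RB RF LF [[724.0, 121.0, 120.0], [669.0, -183.0, 120.0], [448.0, -141.0, 120.0], [505.0, 161.0, 120.0]]
[310, 225, 308, 223]
side [[725.0, 118.0, 120.0], [664.0, -180.0, 120.0], [445.0, -131.0, 120.0], [503.0, 162.0, 120.0]]
[304, 225, 299, 226]
rocker dot tri [ 604.07811407 -132.65441105  132.17662143] [ 606.1754442  -132.54918487  128.        ]
play [508.83492641  25.98128716 128.        ] [507.8302036  28.5890693 128.       ] [509.30718486  26.07224321 126.02010564]
stop [500.81535568 -14.63859483 128.        ] back [517.54979218  68.52621178 128.        ] next [493.38480883 -57.05081807 128.        ]
```

```bash
cat > go.py <<'E'
import sys,numpy as np
from station import sense
from scipy.spatial.transform import Rotation as R
s=sense();Rt=np.array(s['tool_rot']);p=np.array(s['ee_pos'])
def togo(x,y,z,yaw=-10.4):
    a=np.radians(yaw);Y=np.array([np.cos(a),np.sin(a),0]);Z=np.array([0,0,-1.]);X=np.cross(Y,Z)
    G=np.c_[X,Y,Z]
    d=Rt.T@(np.array([x,y,z])-p)/1000
    r=R.from_matrix(Rt.T@G).as_rotvec(degrees=True)
    print('t',round(s['t'],2),'pos',p.round(1),'F',np.round(s['contact_force'],1),'shift',d.round(4),'turn',r.round(1),'w',round(s['gripper_width'],2))
if len(sys.argv)>1: togo(*map(float,sys.argv[1:]))
E
python3 go.py 604 -14 290
```

```text
t 0.25 pos [ 172.1 -652.4  222.1] F [ 0.5 -0.5  0.3] shift [ 0.5804 -0.5073 -0.0675] turn [ -0.   -0.  -64.8] w 1.0
```

```bash
python3 -m handwheel '[[0.01,-0.01,-0.03,0,0,-1],[0.04,-0.035,-0.05,0,0,-5],[0.07,-0.065,-0.068,0,0,-9],[0.105,-0.095,-0.068,0,0,-13],[0.14,-0.125,-0.068,0,0,-17],[0.175,-0.155,-0.068,0,0,-21],[0.21,-0.185,-0.068,0,0,-25],[0.245,-0.215,-0.068,0,0,-29],[0.275,-0.24,-0.068,0,0,-32],[0.29,-0.254,-0.068,0,0,-34]]' 0; python3 go.py 604 -14 290
```

```text
t: 1.25
ee_pos: [389.8, -329.6, 290.6]
tool_rot: [[0.654, 0.757, 0.001], [0.757, -0.654, 0.001], [0.001, -0.0, -1.0]]
contact_force: [0.3, -0.6, -0.3]
gripper_width: 0.171
t 1.25 pos [ 389.8 -329.6  290.6] F [ 0.3 -0.6 -0.3] shift [ 0.3788 -0.0443  0.0011] turn [  0.   -0.1 -30.4] w 0.17
```

```bash
python3 -m handwheel '[[0.015,-0.003,0,0,0,-3],[0.045,-0.007,0,0,0,-7],[0.08,-0.01,0,0,0,-11],[0.115,-0.014,0,0,0,-15],[0.15,-0.018,0,0,0,-19],[0.185,-0.022,0,0,0,-23],[0.22,-0.026,0,0,0,-26],[0.25,-0.03,0,0,0,-29],[0.27,-0.034,0,0,0,-30.4],[0.27,-0.034,0,0,0,-30.4]]' 0; python3 go.py 604 -14 290;python3 - <<'E'
from station import vision
import cv2
c=vision.capture('wrist');cv2.imwrite('pics/w1.png',c['frame'][:,:,::-1]);print(c['pose'])
import pickle;pickle.dump(c,open('w1.pkl','wb'))
E
```

```text
t: 2.25
ee_pos: [541.5, -101.0, 290.8]
tool_rot: [[0.177, 0.984, 0.001], [0.984, -0.177, 0.003], [0.003, 0.0, -1.0]]
contact_force: [0.1, -0.8, -0.9]
gripper_width: 0.003
t 2.25 pos [ 541.5 -101.   290.8] F [ 0.1 -0.8 -0.9] shift [0.0967 0.0461 0.0011] turn [ 0.  -0.2  0.2] w 0.0
[[ 9.84263778e-01  1.70314729e-01  4.70925613e-02  5.54071440e+02]
 [-1.76704334e-01  9.49608019e-01  2.58882578e-01 -2.96556510e+01]
 [-6.27957813e-04 -2.63130204e-01  9.64760126e-01  4.53656221e+02]
 [ 0.00000000e+00  0.00000000e+00  0.00000000e+00  1.00000000e+00]]
```

View pics/w1.png

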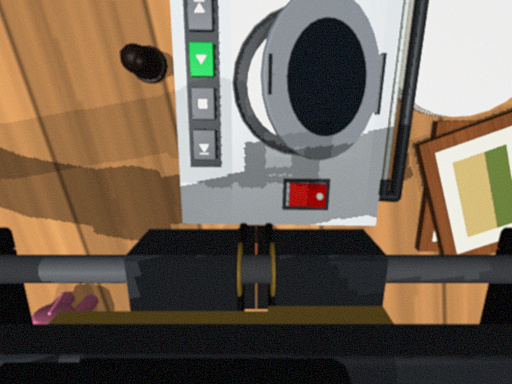

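The wrist view shows the player from above: play key at (201,59), stop (203,103), next (204,148), rocker dot (320,196), lid front notch (270,75), hinge tab (381,83), deck's right corners (182,222) and (376,225).

```bash
python3 - <<'E'
import pickle,numpy as np
from h import *
c=pickle.load(open('w1.pkl','rb'))
for n,u,v,z in[('play',201,59,128),('stop',203,103,128),('next',204,148,128),('dot',320,196,128),('hinge',381,83,121),('RF',182,222,120),('RB',376,225,120)]:
    print(n,atz(c,u,v,z).round(1))
o=np.array([586,-10,0]);a=np.radians(-10.4);X=np.array([np.cos(a),np.sin(a),0]);Y=np.array([-X[1],X[0],0])
for th in np.arange(.4,.81,.05):
    p=o+X*(98-146*np.cos(th)-6*0+0)+np.array([0,0,115+146*np.sin(th)+6*np.cos(th)])
    print(round(th,2),proj(c,p).round(0),p.round(0))
E
```

```text
play [509.3  28.6 128. ]
stop [502.  -12.4 128. ]
next [492.9 -57.4 128. ]
dot [ 607.9 -132.   128. ]
hinge [685.6 -25.2 121. ]
RF [ 447.2 -137.4  120. ]
RB [ 669.3 -181.   120. ]
0.4 [246.  80.] [550.  -3. 177.]
0.45 [249.  80.] [553.  -4. 184.]
0.5 [253.  79.] [556.  -5. 190.]
0.55 [258.  78.] [560.  -5. 196.]
0.6 [263.  77.] [564.  -6. 202.]
0.65 [269.  76.] [568.  -7. 208.]
0.7 [275.  76.] [573.  -8. 214.]
0.75 [282.  75.] [577.  -8. 219.]
0.8 [290.  74.] [582.  -9. 224.]
```

```bash
python3 -m handwheel '[[0.02,0.01,0,0,0,0],[0.05,0.025,0,0,0,0],[0.08,0.04,0,0,0,0],[0.097,0.046,0.001,0,-0.2,0],[0.097,0.046,0.02,0,-0.2,0],[0.097,0.046,0.045,0,-0.2,0],[0.097,0.046,0.065,0,-0.2,0],[0.097,0.046,0.08,0,-0.2,0],[0.097,0.046,0.085,0,-0.2,0],[0.097,0.046,0.085,0,-0.2,0]]' 0; python3 go.py 604 -14 121
```

```text
t: 3.3
ee_pos: [603.1, -17.2, 205.3]
tool_rot: [[0.182, 0.983, -0.002], [0.983, -0.182, -0.003], [-0.003, -0.001, -1.0]]
contact_force: [0.1, -0.0, -0.9]
gripper_width: 0.007
t 3.3 pos [603.1 -17.2 205.3] F [ 0.1 -0.  -0.9] shift [0.0036 0.0004 0.0843] turn [-0.1  0.2 -0.1] w 0.01
```

```bash
python3 -m handwheel '[[0.0036,0,0.005,0,0,0],[0.0036,0,0.012,0,0,0],[0.0036,0,0.02,0,0,0],[0.0036,0,0.028,0,0,0],[0.0036,0,0.036,0,0,0],[0.0036,0,0.044,0,0,0],[0.0036,0,0.052,0,0,0],[0.0036,0,0.06,0,0,0],[0.0036,0,0.066,0,0,0],[0.0036,0,0.07,0,0,0]]'; python3 go.py 604 -14 121
```

```text
t: 4.3
ee_pos: [603.4, -13.9, 134.5]
tool_rot: [[0.182, 0.983, -0.003], [0.983, -0.182, -0.003], [-0.003, -0.002, -1.0]]
contact_force: [-0.9, 0.2, 1.3]
gripper_width: 0.006
t 4.3 pos [603.4 -13.9 134.5] F [-0.9  0.2  1.3] shift [0.     0.0007 0.0135] turn [-0.1  0.2 -0.1] w 0.01
```

```bash
python3 -m handwheel '[[0,0,0.003,0,0,0],[0,0,0.006,0,0,0],[0,0,0.009,0,0,0],[0,0,0.011,0,0,0],[0,0,0.0125,0,0,0],[0,0,0.013,0,0,0],[0,0,0.013,0,0,0]]'; python3 go.py 604 -14 121
```

```text
t: 5.0
ee_pos: [603.5, -13.9, 121.6]
tool_rot: [[0.182, 0.983, -0.002], [0.983, -0.182, -0.003], [-0.003, -0.002, -1.0]]
contact_force: [0.5, -0.7, -0.4]
gripper_width: 0.003
t 5.0 pos [603.5 -13.9 121.6] F [ 0.5 -0.7 -0.4] shift [0.     0.0005 0.0006] turn [-0.1  0.2 -0.1] w 0.0
```

```bash
python3 -m handwheel '[[0,0,0.001,0,0,0],[0,0,0.001,0,0,0]]'; python3 -m handwheel '[[0,0,0.001,0,0,0],[0,0,0.001,0,0,0],[0,0,0.001,0,0,0]]'
```

```text
t: 5.2
ee_pos: [603.6, -13.9, 121.4]
tool_rot: [[0.182, 0.983, -0.002], [0.983, -0.182, -0.003], [-0.004, -0.001, -1.0]]
contact_force: [-2.1, -0.6, 5.9]
gripper_width: 0.005
t: 5.5
ee_pos: [603.6, -13.9, 121.4]
tool_rot: [[0.182, 0.983, -0.002], [0.983, -0.182, -0.004], [-0.004, -0.001, -1.0]]
contact_force: [-2.3, 0.1, 5.5]
gripper_width: 0.003
```

```bash
python3 -m handwheel '[[0,0,0.0015,0,0,0],[0,0,0.0015,0,0,0],[0,0,-0.01,0,0,0],[0,0,-0.03,0,0,0],[-0.03,0,-0.05,0,0,0],[-0.07,0,-0.06,0,0,0],[-0.1,0,-0.06,0,0,0],[-0.116,0,-0.06,0,0,0],[-0.116,0,-0.06,0,0,0],[-0.116,0,-0.06,0,0,0]]'; python3 go.py 607 -132 140; python3 - <<'E'
from station import vision
import cv2,pickle
for n in('wrist','side'):
    c=vision.capture(n);f=c['frame'][:,:,::-1]
    if n=='side': f=cv2.resize(f[135:235,165:295],None,fx=6,fy=6,interpolation=cv2.INTER_CUBIC)
    cv2.imwrite(f'pics/{n}2.png',f);pickle.dump(c,open(n+'2.pkl','wb'))
E
```

```text
t: 6.5
ee_pos: [582.8, -126.1, 181.8]
tool_rot: [[0.181, 0.984, -0.002], [0.984, -0.181, -0.002], [-0.003, -0.001, -1.0]]
contact_force: [0.1, 0.4, 0.6]
gripper_width: 0.007
t 6.5 pos [ 582.8 -126.1  181.8] F [0.1 0.4 0.6] shift [-0.0013  0.025   0.0417] turn [-0.1  0.1 -0. ] w 0.01
```

View pics/wrist2.png

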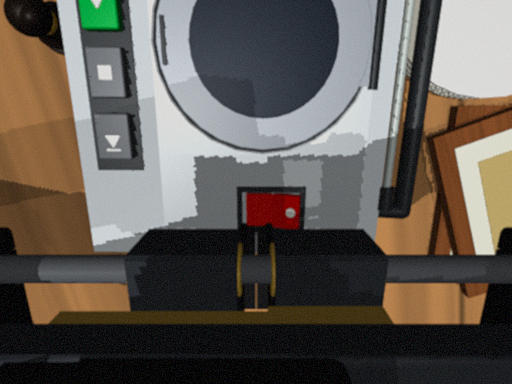

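View pics/side2.png

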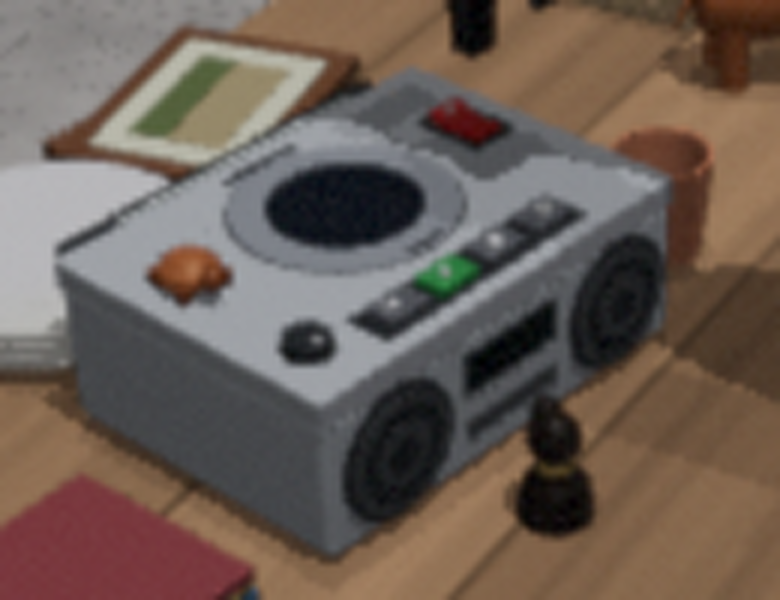

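Lid lies flat and flush in both views (wrist: full circle within its ring; side: no gap); the rocker dot is at wrist pixel (290,213), red spans columns 246–300. Player hasn't moved.

```bash
python3 - <<'E'
import pickle
from h import *
c=pickle.load(open('wrist2.pkl','rb'))
print(atz(c,290,213,128.5), atz(c,300,213,130),atz(c,246,213,124),atz(c,106,72,128),atz(c,114,138,128))
E
```

```text
[ 607.19852933 -132.1886028   128.5       ] [ 614.42504632 -132.97784197  130.        ] [ 574.37881182 -127.78841229  124.        ] [502.02084172 -12.69124316 128.        ] [494.13556712 -55.22069431 128.        ]
```

```bash
python3 -m handwheel '[[-0.001,0.015,0,0,0,0],[-0.001,0.026,0.01,0,0,0],[-0.001,0.026,0.03,0,0,0],[-0.001,0.026,0.044,0,0,0],[-0.001,0.026,0.048,0,0,0],[-0.001,0.026,0.051,0,0,0],[-0.001,0.026,0.053,0,0,0],[-0.001,0.026,0.0545,0,0,0],[-0.001,0.026,0.056,0,0,0],[-0.001,0.026,0.056,0,0,0]]'; python3 go.py 607 -132 124
```

```text
t: 7.6
ee_pos: [608.6, -130.5, 126.2]
tool_rot: [[0.178, 0.984, -0.001], [0.984, -0.178, -0.002], [-0.002, -0.0, -1.0]]
contact_force: [-0.3, 0.6, 0.8]
gripper_width: 0.006
t 7.6 pos [ 608.6 -130.5  126.2] F [-0.3  0.6  0.8] shift [-0.0017 -0.0013  0.0022] turn [-0.   0.1  0.1] w 0.01
```

```bash
python3 -m handwheel '[[-0.001,0,0.001,0,0,0],[-0.001,0,0.002,0,0,0],[-0.001,0,0.0022,0,0,0],[-0.001,0,0.0022,0,0,0]]'; python3 -m handwheel '[[0,0,0.001,0,0,0],[0,0,0.001,0,0,0],[0,0,0.001,0,0,0]]'
```

```text
t: 8.0
ee_pos: [609.0, -131.5, 124.5]
tool_rot: [[0.178, 0.984, 0.001], [0.984, -0.178, -0.002], [-0.002, 0.001, -1.0]]
contact_force: [1.0, 0.6, 3.5]
gripper_width: 0.003
t: 8.3
ee_pos: [609.1, -131.5, 124.4]
tool_rot: [[0.179, 0.984, 0.001], [0.984, -0.179, -0.003], [-0.002, 0.001, -1.0]]
contact_force: [-2.0, 2.0, 8.2]
gripper_width: 0.002
```

```bash
python3 -m handwheel '[[0,0,0.001,0,0,0],[0,0,0.001,0,0,0],[0,0,-0.01,0,0,0],[0,0,-0.03,0,0,0],[0,-0.02,-0.05,0,0,0],[-0.02,-0.03,-0.06,0,0,0],[-0.04,-0.03,-0.07,0,0,0],[-0.04,-0.03,-0.07,0,0,0]]'; python3 go.py 509 27.5 150; python3 - <<'E'
from station import vision
import cv2,pickle
for n in('wrist','side'):
    c=vision.capture(n);f=c['frame'][:,:,::-1]
    if n=='side': f=cv2.resize(f[135:235,165:295],None,fx=6,fy=6,interpolation=cv2.INTER_CUBIC)
    cv2.imwrite(f'pics/{n}3.png',f);pickle.dump(c,open(n+'3.pkl','wb'))
E
```

```text
t: 9.1
ee_pos: [572.2, -169.8, 195.8]
tool_rot: [[0.184, 0.983, 0.003], [0.983, -0.184, -0.006], [-0.006, 0.004, -1.0]]
contact_force: [-0.5, -0.1, 0.3]
gripper_width: 0.008
t 9.1 pos [ 572.2 -169.8  195.8] F [-0.5 -0.1  0.3] shift [ 0.1826 -0.0986  0.0444] turn [ 0.2  0.3 -0.2] w 0.01
```

View pics/wrist3.png

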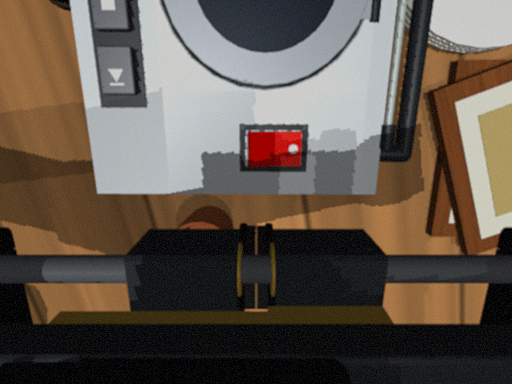

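View pics/side3.png

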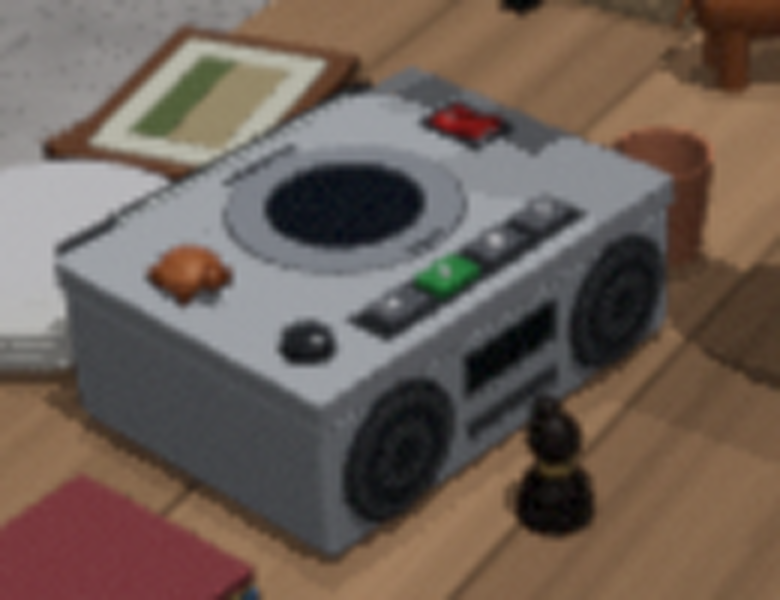

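```bash
python3 - <<'E'
import cv2,numpy as np,pickle
from h import *
a=cv2.imread('pics/wrist2.png')[175:232,225:320];b=cv2.imread('pics/wrist3.png')[115:182,225:320]
cv2.imwrite('pics/rk.png',np.vstack([cv2.resize(a,None,fx=4.5,fy=4.5,interpolation=cv2.INTER_CUBIC),cv2.resize(b,None,fx=4.5,fy=4.5,interpolation=cv2.INTER_CUBIC)]))
c=pickle.load(open('wrist3.pkl','rb'));print(atz(c,293,149,124.3),atz(c,293,149,128.3))
E
```

```text
[ 608.08132815 -132.13453232  124.3       ] [ 607.68511075 -131.53572501  128.3       ]
```

View pics/rk.png

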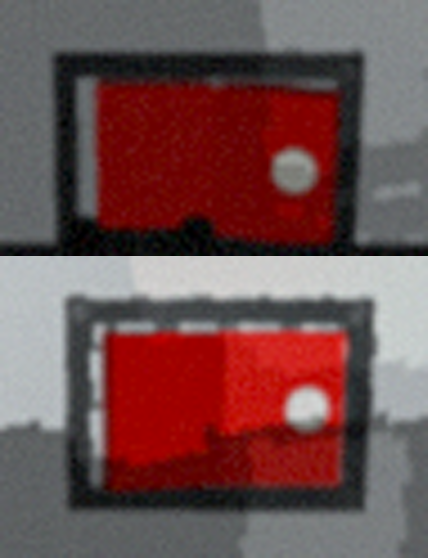

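The rocker's back half is now level and bright and its front half tilted, so it is on. Next is the play key.

```bash
python3 -m handwheel '[[0.03,-0.015,0,0,0,0],[0.065,-0.035,0,0,0,0],[0.1,-0.055,0,0,0,0],[0.14,-0.075,0,0,0,0],[0.17,-0.09,0,0.1,0.2,-0.1],[0.1826,-0.0986,0,0.2,0.3,-0.2],[0.1826,-0.0986,0.015,0.2,0.3,-0.2],[0.1826,-0.0986,0.03,0.2,0.3,-0.2],[0.1826,-0.0986,0.04,0.2,0.3,-0.2],[0.1826,-0.0986,0.044,0.2,0.3,-0.2]]'; python3 go.py 509 27.5 128; python3 - <<'E'
from station import vision
import cv2
c=vision.capture('side');f=c['frame'][:,:,::-1];cv2.imwrite('pics/side4.png',cv2.resize(f[135:235,165:295],None,fx=6,fy=6,interpolation=cv2.INTER_CUBIC))
E
```

```text
t: 10.2
ee_pos: [507.5, 31.0, 148.4]
tool_rot: [[0.177, 0.984, -0.004], [0.984, -0.177, 0.003], [0.002, -0.004, -1.0]]
contact_force: [0.3, -0.4, 0.2]
gripper_width: 0.01
t 10.2 pos [507.5  31.  148.4] F [ 0.3 -0.4  0.2] shift [-0.0033  0.0021  0.0204] turn [-0.3 -0.1  0.2] w 0.01
```

View pics/side4.png

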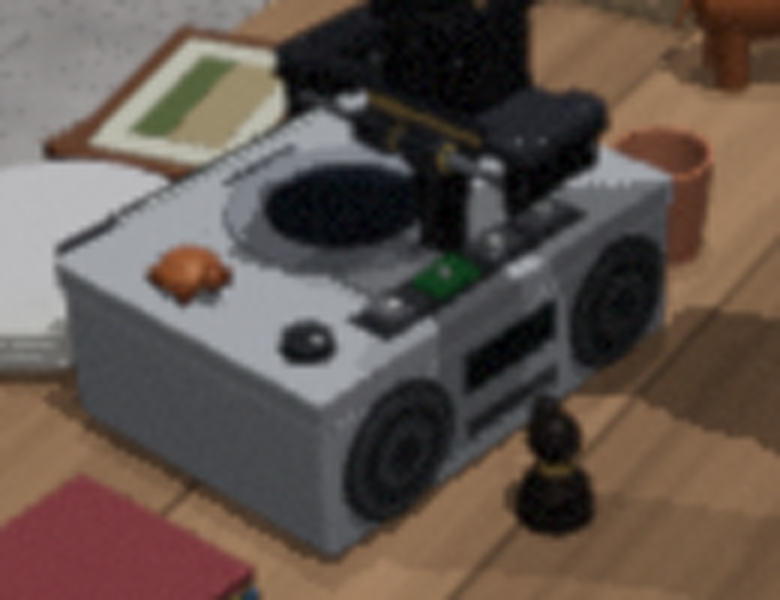

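```bash
python3 -m handwheel '[[-0.0033,0.002,0,0,0,0],[-0.0033,0.002,0.004,0,0,0],[-0.0033,0.002,0.01,0,0,0],[-0.0033,0.002,0.014,0,0,0],[-0.0033,0.002,0.016,0,0,0],[-0.0033,0.002,0.016,0,0,0]]'; python3 go.py 509 27.5 123.5
```

```text
t: 10.85
ee_pos: [508.7, 27.6, 132.1]
tool_rot: [[0.177, 0.984, -0.005], [0.984, -0.177, 0.003], [0.002, -0.005, -1.0]]
contact_force: [-0.7, -0.4, 0.1]
gripper_width: 0.008
t 10.85 pos [508.7  27.6 132.1] F [-0.7 -0.4  0.1] shift [-0.      0.0004  0.0086] turn [-0.3 -0.1  0.2] w 0.01
```

```bash
python3 -m handwheel '[[0,0,0.003,0,0,0],[0,0,0.005,0,0,0],[0,0,0.007,0,0,0],[0,0,0.0085,0,0,0],[0,0,0.0085,0,0,0],[0,0,0.0085,0,0,0]]'; python3 -m handwheel '[[0,0,0.0008,0,0,0],[0,0,0.0012,0,0,0],[0,0,0.0012,0,0,0]]'
```

```text
t: 11.45
ee_pos: [508.8, 27.7, 123.9]
tool_rot: [[0.177, 0.984, -0.004], [0.984, -0.177, 0.003], [0.002, -0.005, -1.0]]
contact_force: [-0.4, -0.8, 4.6]
gripper_width: 0.004
t: 11.75
ee_pos: [508.9, 27.7, 123.8]
tool_rot: [[0.177, 0.984, -0.004], [0.984, -0.177, 0.002], [0.002, -0.004, -1.0]]
contact_force: [-2.6, 0.3, 11.2]
gripper_width: 0.008
```

```bash
python3 -m handwheel '[[0,0,-0.003,0,0,0],[0,0,-0.015,0,0,0],[0,0,-0.04,0,0,0],[0,0,-0.075,0,0,0],[-0.03,0,-0.1,0,0,0],[-0.07,0,-0.12,0,0,0],[-0.11,0,-0.13,0,0,0],[-0.15,0,-0.13,0,0,0],[-0.15,0,-0.13,0,0,0],[-0.15,0,-0.13,0,0,0]]'; python3 go.py 509 27.5 128; python3 - <<'E'
from station import vision
import cv2
for n in('wrist','side','top'):
    c=vision.capture(n);f=c['frame'][:,:,::-1]
    if n=='side': f=cv2.resize(f[135:235,165:295],None,fx=6,fy=6,interpolation=cv2.INTER_CUBIC)
    cv2.imwrite(f'pics/{n}5.png',f)
E
```

```text
t: 12.75
ee_pos: [482.5, -121.0, 253.6]
tool_rot: [[0.179, 0.984, -0.004], [0.984, -0.179, 0.003], [0.002, -0.005, -1.0]]
contact_force: [-0.8, 0.8, 0.6]
gripper_width: 0.007
t 12.75 pos [ 482.5 -121.   253.6] F [-0.8  0.8  0.6] shift [1.506e-01 1.000e-04 1.259e-01] turn [-0.3 -0.1  0.1] w 0.01
```

View pics/side5.png

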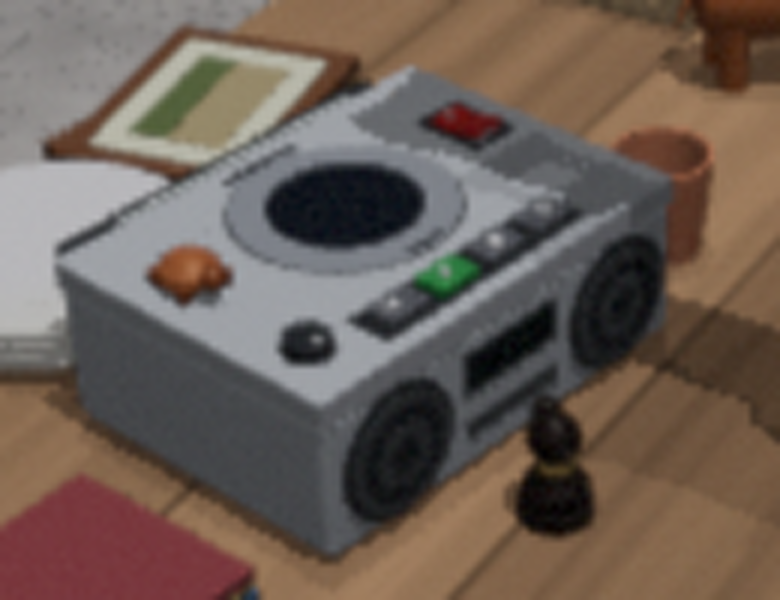

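View pics/wrist5.png

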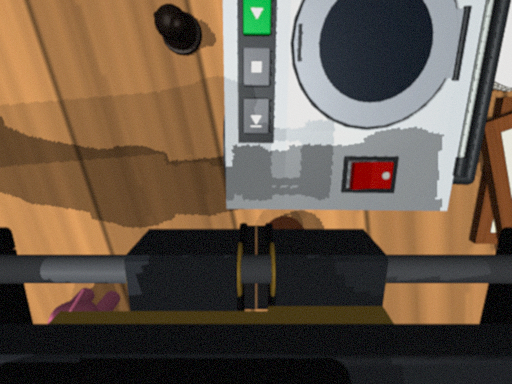

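View pics/top5.png

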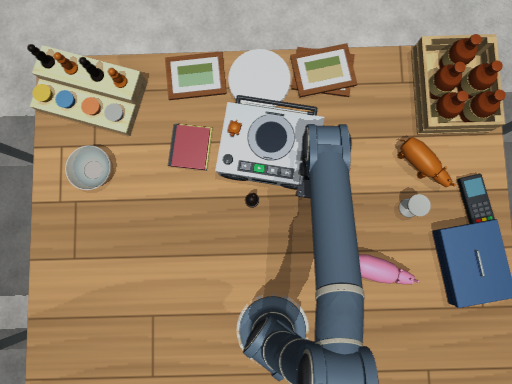

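```bash
python3 - <<'E'
import cv2,numpy as np
a=cv2.imread('pics/w1.png')[172:216,276:336];b=cv2.imread('pics/wrist5.png')[150:198,336:404]
g=lambda x:cv2.resize(x,(480,290),interpolation=cv2.INTER_CUBIC)
cv2.imwrite('pics/rk2.png',np.vstack([g(a),g(b)]))
E
```

```text
(no output)
```

View pics/rk2.png

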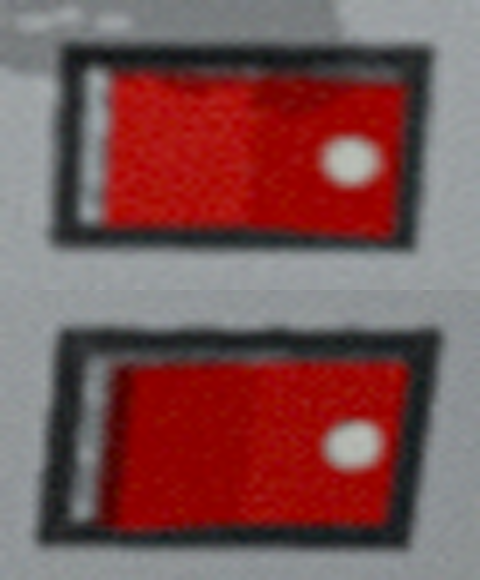

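The rocker's shading has reversed since the start: its front end is now raised and the dotted half is level, so it is still on. The lid is shut, the play key is back up and nothing else has moved, so I am handing in.

```bash
python3 - <<'E'
from station import order
print(order.hand_in())
E
```

```text
the job is handed in; nothing more can be done
None
```

All three steps are done and the job is handed in at about 13 s of the 45 s allowed; the hand-in gives no verdict.

| Step | What stopped the finger | Reading |
|---|---|---|
| Lid pushed shut from about 0.65 rad | Firm stop | 121.4 mm, 5.5 N (shut top is 121 mm) |
| Rocker pressed on the white dot | Firm stop | 124.4 mm, about 8 N (on level is 124 mm) |
| Play key pressed, then released | Firm stop | 123.8 mm, about 11 N; fully down is 123.5 mm, about 4.2 mm of 4.5 mm pressed |

The readings at the ends of the moves peaked at about 11 N. The lid and the rocker each got a further 1 mm or so of push just before the finger lifted, and I took no reading during that.

**Last checks:** The final camera views show:
- The lid is flush and the rocker's dotted half is level with its front end raised.
- The play key is back up.
- The player and the goods show no visible shift. I compared these by eye and did not measure them again.
- The gripper is clear of everything, about 250 mm above the table.

**Disagreements:** My measured positions from the different cameras differed by about 2–3 mm for the play key and the rocker dot. The far right front corner of the player was off by up to 10 mm in the side view. Nothing failed.

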